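# Lay out meter parts on their outline pads

## Task

Lay the four stripped parts out for inspection: set the brass meter body, the large coupling nut, the small coupling nut and the red handwheel each flat and centred on the rubber pad that bears its own outline, the meter body upright with its two pipe ends along the bar of its outline (either way round). Leave the glass dome and the propped test-port lid untouched, and let go of everything.

Things in the scene. Friction and masses are not known exactly. Their poses are not given: they have to be found in the camera images.
- meter: Loose squat brass water meter body standing upright, 70 mm tall: a round barrel 64 mm across up to z = 26 mm and 58 mm across from z = 34 to 70 mm, with a white dial on top, and two pipe ends sticking out opposite ways along its x axis, 110 mm over both ends, 24 mm thick (collars 29 mm), their axis at z = 20 mm. About 0.7 kg. Grip the upper barrel (58 mm). Origin: centre of its underside; z up.
- nut_large: Loose large hexagonal bronze coupling nut, open in the middle, lying flat: 54 mm across flats (62 mm across corners), 28 mm tall, wall 8 mm. Two of its flats face its own +y and -y. About 0.22 kg. Origin: centre of its underside; z up.
- nut_small: Loose small hexagonal bronze coupling nut, open in the middle, lying flat: 36 mm across flats (42 mm across corners), 24 mm tall, wall 6 mm. Two of its flats face its own +y and -y. About 0.10 kg. Origin: centre of its underside; z up.
- handwheel: Loose red cast-iron valve handwheel lying flat, 102 mm across: rim and five spokes no higher than 14 mm, and in the middle an upright round hub 26 mm across that rises to 46 mm. Grip the hub above the spokes. About 0.45 kg. Origin: centre of its underside; z up.
- pad_meter: Round black rubber pad, 120 mm across, 4 mm thick, fixed flat on the bench, with the white outline of the meter body seen from above: a circle with a bar through it. The bar, where the two pipe ends go, runs along the pad's x axis. The outline is centred on the pad. Origin: centre of its underside; z up.
- pad_nut_large: Round black rubber pad, 120 mm across, 4 mm thick, fixed flat on the bench, with a large white hexagon outline, 63 mm across flats, centred on the pad; two flats face its +y and -y. Origin: centre of its underside; z up.
- pad_nut_small: Round black rubber pad, 120 mm across, 4 mm thick, fixed flat on the bench, with a small white hexagon outline, 44 mm across flats, centred on the pad; two flats face its +y and -y. Origin: centre of its underside; z up.
- pad_wheel: Round black rubber pad, 120 mm across, 4 mm thick, fixed flat on the bench, with the white outline of a handwheel: a ring 109 mm across, five spokes and a hub circle, centred on the pad. Origin: centre of its underside; z up.
- glass_dome: Loose clouded glass register dome on a black rim, 76 mm across, 43 mm tall, standing to the right of the work. Not to be touched. Origin: centre of its underside; z up.
- test_port: Fixed grey steel test-port box, 180 x 180 mm, walls 50 mm high, standing to the left of the work; its steel lid, hinged on its +y edge, is propped up on a slotted stay and reaches 225 mm above the bench. Not to be touched. Origin: centre of its underside; z up.
Things that resemble listed ones, but are neither listed nor needed, are in the scene too. What is shaped like the nut_small but purple is not meant. Leave any pink look-alike of the nut_large alone.

How it is judged:
At the end, for the whole second after the job is handed in: Each part rests flat (within 0.1 rad) and still on the pad with its own outline, centre within 12 mm of the pad centre, released; the meter's pipe ends are within 0.25 rad of the bar, either way round; the dome is within 15 mm of its start (horizontal distance between meter and pad_meter below 0.012 m and z of meter in the frame of pad_meter between 0.001 and 0.008 m and angle between each of meter, nut_large, nut_small, handwheel's own z axis and vertical below 0.1 rad and linear speed of each of meter, nut_large, nut_small, handwheel below 0.02 m/s and angular speed of each of meter, nut_large, nut_small, handwheel below 0.2 rad/s and horizontal distance between nut_large and pad_nut_large below 0.012 m and z of nut_large in the frame of pad_nut_large between 0.001 and 0.008 m and horizontal distance between nut_small and pad_nut_small below 0.012 m and z of nut_small in the frame of pad_nut_small between 0.001 and 0.008 m and horizontal distance between handwheel and pad_wheel below 0.012 m and z of handwheel in the frame of pad_wheel between 0.001 and 0.008 m and angle between the x axis of meter and the x axis of pad_meter, either way round below 0.25 rad and distance of glass_dome from where it was at the start of the episode below 0.015 m); the robot touches nothing.
It fails at once if the glass dome is shoved or tipped (distance of glass_dome from where it was at the start of the episode above 0.015 m or angle between glass_dome's own z axis and vertical above 0.2 rad).
It fails at once if the robot or a part it carries strikes the test port or its lid (contact force between test_port and the arm above 5 N or contact force between test_port and the fingers above 5 N or contact force between test_port and meter above 5 N or contact force between test_port and nut_large above 5 N or contact force between test_port and nut_small above 5 N or contact force between test_port and handwheel above 5 N).
It also fails if it takes over 109 s, if anything falls off the work surface, if the arm or the gripper's body presses on something with over 40 N, if the wrist force passes 120 N, or if a joint passes its speed limit or range.

## Robot

A 6-joint arm with a two-finger parallel gripper is mounted at the origin on the work surface. World frame = base frame: x ahead of the robot, y to its left, z up, the work surface at z = 0. Lengths are in m, angles in rad, forces in N, time in s.
With the tool pointing down it reaches from about 0.3 to 0.875 m from the base axis. Payload 6.4 kg.
Tool frame: the origin (TCP) lies between the finger pads; the fingertips stand tip_extent ahead of it and the grasp point (between the pads) lies 5 mm behind it (tip_extent is the distance from the TCP to the fingertips, in m); z points along the fingers, y is the direction in which the jaws open and shut (so a half turn about z gives the same grasp; the last joint's range is limited). The gripper opens to 85 mm and grips with 20 to 120 N. Pads are 22 mm wide; open, the fingers measure 114 mm over their backs; the gripper's body (76 mm by 85 mm) begins 54 mm behind the grasp point. The pads swing forward as they close: fully open they stand 13 mm farther back than shut.
Start: joints at [0.942, 0.181, 1.607, -0, 1.354, -0.206], TCP at [0.236, 0.524, 0.245] pointing down, gripper open.
Joint ranges: [-2.99, 2.99], [-0.89, 2.07], [0.3, 2.58], [-1.14, 4.28], [0, 2.63], [-3.12, 3.12]. Speed limits (rad/s): [2.57, 2.57, 3.01, 3.14, 3.14, 3.14].

## Interface

Orientations are given as a unit quaternion [w, x, y, z].
In Python, from bench import * gives the robot as it stands.
- The arm moves only by the shell command python3 -m jog 'ROWS'. ROWS is JSON, a list of rows, each a list of 3 entries, a list of its own where there are three numbers: the shift along the tool's x, y, z in mm, then the turn, a rotation vector about the tool's x, y, z in rad, then the opening, from 0 (shut) to 1 (fully open). A call has 1 to 20 rows; each row is the pose to reach, as a shift and turn from the pose measured when the call began, along the tool's axes at that moment; what a row does not reach only later rows make up. A row lasts 1/12 s, in which the tool goes at most 41.7 mm and 7.16 degrees, less where a joint would pass 70% of its speed; a pose out of reach is approached as far as the arm can. A call with a gripper value outside its range is refused whole. The fingers move at their own pace and stop on an object; the grip force is fixed at half the most. Time passes only in rows, so rows that repeat a pose let the fingers close. It gives the time, the measured TCP pose, the force and the opening at its end, in the units of the state.
- get_obs(): the state, without advancing time (a new reading comes with each control period).
- camera(name): name is "scene" or "top" or "wrist"; returns (picture, depth): 420x560x3 uint8, red, green, blue; 420x560 float32, m along the optical axis (not along the pixel's ray), 0 where there is no reading.
- get_calibration(name): a dict with "fx", "fy", "cx", "cy" (pixels), "k1" (the pictures are not rectified: a ray, as slopes to the right and down, at radius r is drawn at 1 + k1 r^2 times it, then the intrinsics apply), "world_from_camera" (4x4, takes a point from camera to world coordinates). Camera axes: x right, y down, z forward; pixel columns grow to the right and rows downward; lengths in m; the calibration is good to about 2 mm. A picture is of the moment at which its call begins: read the wrist's pose just before it. get_calibration takes no time and is no camera call; for the wrist camera it gives the pose at the moment of the call.
- hand_in(): hands the job in, once; it reports no verdict.
The state is a dict: "time_s": time; "q": joint angles; "dq": joint speeds; "joint_efforts": joint torques, N m; "eef_pos": TCP position; "eef_rot": TCP orientation; "wrist_force": force on the tool from outside, world axes, zero at the start; "torque": the same for the moment, N m; "opening": opening from 0.0 (shut) to 1.0 (fully open).
Only numpy, scipy, OpenCV 4.12 (cv2) and the standard library are available. Lean on these libraries where they do the work, as an engineer would, in place of code of your own. Each camera call takes 0.05 s, during which the arm holds its last target.

## Working session

There is one attempt and no reset: what is moved stays moved. The work goes in short steps, Python scripts to look and compute and a shell command to move; the robot and the scene stay as the last step left them, time stands still between calls to the robot, and variables do not carry over. Pictures are saved under pics/ and viewed, and the job is handed in when it is done.

```bash
ls; mkdir -p pics; python3 - <<'E'
from bench import *
import cv2,numpy as np
o=get_obs();print(o)
for n in("scene","top","wrist"):
    c=get_calibration(n);print(n,{k:np.round(v,4).tolist() for k,v in c.items()})
    p,d=camera(n);cv2.imwrite(f"pics/{n}0.png",p[:,:,::-1]);np.save(f"pics/{n}0d.npy",d)
E
```

```text
pics
{'time_s': 0.0, 'q': array([ 9.41675323e-01,  1.81562539e-01,  1.60805056e+00,  1.57739428e-05,
        1.35377567e+00, -2.06317365e-01]), 'dq': array([4.00446724e-04, 4.01042905e-05, 6.98779822e-04, 1.45789740e-03,
       3.55017697e-04, 6.94992292e-04]), 'joint_efforts': array([ 3.71835713e-04, -4.44858992e+01, -3.51343775e+01, -3.01931814e-04,
        9.02968895e-03, -9.63832214e-07]), 'eef_pos': array([0.23559589, 0.52392358, 0.24435147]), 'eef_rot': array([-3.71360565e-04,  2.09832300e-01,  9.77736979e-01, -8.17718124e-04]), 'wrist_force': array([ 0.73619402, -0.84791886, -0.09311498]), 'torque': array([ 0.03687824,  0.03124881, -0.00587219]), 'opening': 1.0047633002022716}
scene {'fx': 386.5903, 'fy': 386.5903, 'cx': 279.5747, 'cy': 212.4743, 'k1': -0.0513, 'world_from_camera': [[-0.1961, 0.7508, -0.6308, 1.2095], [0.9804, 0.1387, -0.1398, 0.1598], [-0.0175, -0.6459, -0.7633, 0.8135], [0.0, 0.0, 0.0, 1.0]]}
top {'fx': 480.946, 'fy': 480.946, 'cx': 274.5634, 'cy': 206.398, 'k1': -0.128, 'world_from_camera': [[0.0023, -0.9956, 0.0933, 0.4429], [-0.9999, -0.0035, -0.0126, 0.039], [0.0129, -0.0932, -0.9956, 1.3781], [0.0, 0.0, 0.0, 1.0]]}
wrist {'fx': 311.5351, 'fy': 311.5351, 'cx': 280.1773, 'cy': 206.1158, 'k1': 0.0087, 'world_from_camera': [[0.4112, 0.8624, 0.2954, 0.1602], [0.9115, -0.3885, -0.1347, 0.558], [-0.0014, 0.3246, -0.9458, 0.3743], [0.0, 0.0, 0.0, 1.0]]}
```

View pics/top0.png

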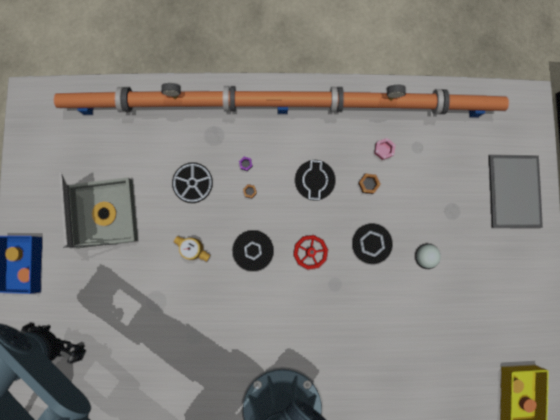

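View pics/scene0.png

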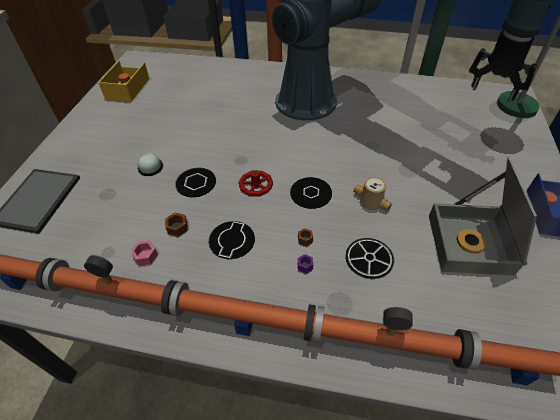

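View pics/wrist0.png

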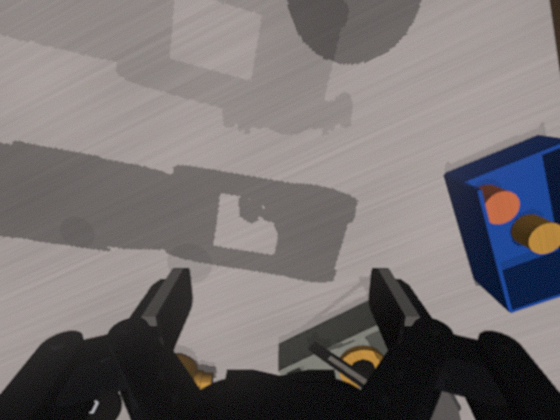

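The top view shows these objects:
- **Meter:** at (190,249).
- **Small nut:** the bronze one at (250,191). The purple look-alike is at (246,163).
- **Large nut:** the bronze one at (370,183). The pink look-alike is at (384,149).
- **Handwheel:** red at (311,252). The white wheel at (192,182) is its pad outline, and the pipe valve wheels at (171,90) and (396,91) are not wanted.
- **Pads:** meter (315,180), small nut (253,250), large nut (372,243).
- **Not to be touched:** dome (428,256), test port (105,212).

Next I'll check these in enlarged crops.

```bash
cat > h.py <<'E'
from bench import *
import cv2,numpy as np
from scipy.spatial.transform import Rotation as R
def rays(c,uv):
    K=np.array([[c["fx"],0,c["cx"]],[0,c["fy"],c["cy"]],[0,0,1.]])
    x=cv2.undistortPoints(np.array(uv,float).reshape(-1,1,2),K,np.array([c["k1"],0,0,0.]))[:,0]
    return np.c_[x,np.ones(len(x))]
def at_z(c,uv,z):
    T=np.array(c["world_from_camera"]);d=rays(c,uv)@T[:3,:3].T;o=T[:3,3]
    return o+d*((z-o[2])/d[:,2])[:,None]
def proj(c,P):
    T=np.linalg.inv(np.array(c["world_from_camera"]));P=np.array(P,float).reshape(-1,3)
    K=np.array([[c["fx"],0,c["cx"]],[0,c["fy"],c["cy"]],[0,0,1.]])
    return cv2.projectPoints(P,cv2.Rodrigues(T[:3,:3])[0],T[:3,3],K,np.array([c["k1"],0,0,0.]))[0][:,0]
def tcp():
    o=get_obs();w,x,y,z=o["eef_rot"];return np.array(o["eef_pos"]),R.from_quat([x,y,z,w])
def go(p,yaw=None):
    """shift (mm, tool axes) + rotvec to reach TCP p pointing down with jaw (tool y) at world angle yaw (mod pi)"""
    P,r=tcp();s=r.inv().apply(np.array(p)-P)*1000
    if yaw is None: return s
    best=None
    for k in(0,1):
        a=yaw+k*np.pi;y=np.array([np.cos(a),np.sin(a),0]);z=np.array([0,0,-1.]);x=np.cross(y,z)
        v=(r.inv()*R.from_matrix(np.c_[x,y,z])).as_rotvec()
        if best is None or np.linalg.norm(v)<np.linalg.norm(best): best=v
    return np.round(s,1),np.round(best,3)
E
python3 - <<'E'
from h import *
im=cv2.imread("pics/top0.png")
a=im[130:290,150:460];cv2.imwrite("pics/topcrop.png",cv2.resize(a[:, :155],None,fx=5,fy=3.7*1.35,interpolation=2)[:600*2]) if 0 else None
def crop(n,x0,y0,w,h,f): cv2.imwrite(n,cv2.resize(im[y0:y0+h,x0:x0+w],None,fx=f,fy=f,interpolation=cv2.INTER_CUBIC))
crop("pics/cA.png",160,140,130,150-20,4.6 if 0 else 4) if 0 else crop("pics/cA.png",160,150,130,130,4.5)
crop("pics/cB.png",285,130,165,150,4)
E
```

```text
(no output)
```

View pics/cA.png

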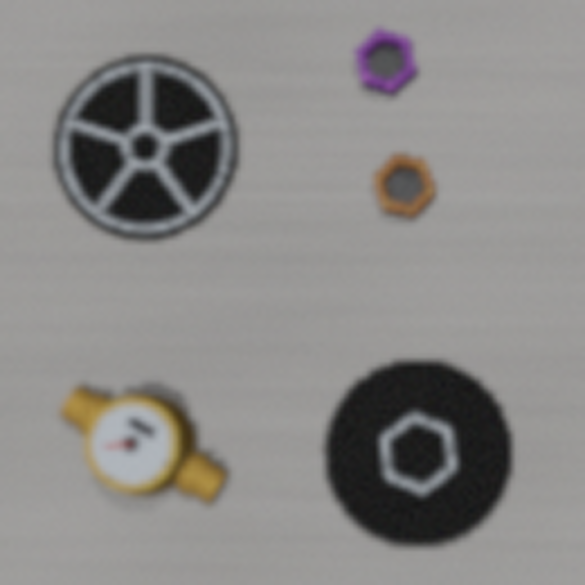

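View pics/cB.png

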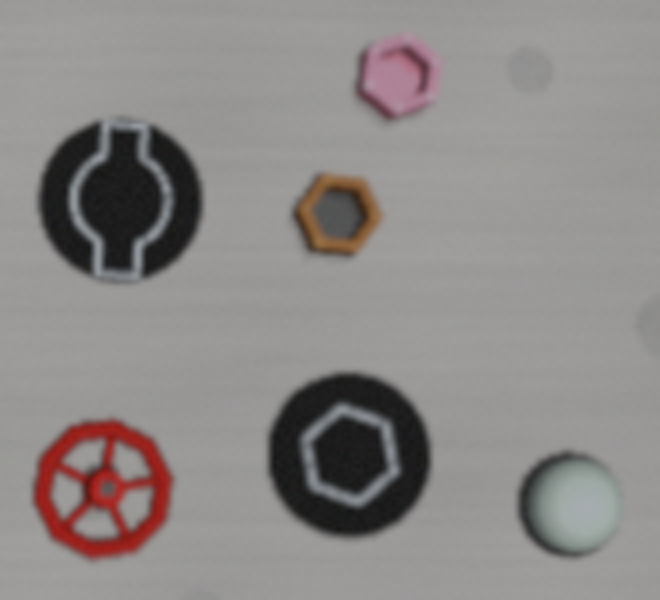

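The crops confirm the choices: bronze small nut at crop (405,186), not the purple one above it, and bronze large nut at (339,214), not the pink one. The meter's bar runs vertically through its pad, tilted slightly. I'll turn these pixels into positions now.

```bash
python3 - <<'E'
from h import *
c=get_calibration("top");d=np.load("pics/top0d.npy")
A=lambda u,v:((u+.5)/4.5-.5+160,(v+.5)/4.5-.5+150)
B=lambda u,v:((u+.5)/4-.5+285,(v+.5)/4-.5+130)
pts=dict(pad_wheel=(A(146,147),.004),pad_small=(A(419,453),.004),pad_meter=(B(121,199),.004),pad_large=(B(350,454),.004),
meter=(A(135,444),.07),pipe1=(A(72,402),.03),pipe2=(A(211,481),.03),nut_s=(A(405,186),.024),nut_l=(B(339,214),.028),wheel_rim=(B(103,488),.014),wheel_hub=(B(107,488),.046),bar1=(B(125,122),.004),bar2=(B(118,275),.004),dome=(B(571,505),.02),
ns_c1=(A(403,154),.024),ns_c2=(A(408,219),.024),nl_c1=(B(297,214),.028),nl_c2=(B(381,213),.028))
for k,(uv,z) in pts.items():
    P=at_z(c,[uv],z)[0];print(k,np.round(uv,1),np.round(P,4),"reach",round(np.hypot(*P[:2]),3))
# black pads refined
im=cv2.imread("pics/top0.png");m=(im.max(2)<70).astype(np.uint8)
n,l,s,cc=cv2.connectedComponentsWithStats(m)
for i in range(1,n):
    if 900<s[i,4]<2000:
        ct=cv2.findContours((l==i).astype(np.uint8),0,1)[0];ct=max(ct,key=len);e=cv2.fitEllipse(cv2.convexHull(ct));print(np.round(e[0],1),np.round(e[1],1),np.round(at_z(c,[e[0]],.004)[0],4))
E
```

```text
pad_wheel [192.1 182.3] [0.6408 0.2601 0.004 ] reach 0.692
pad_small [252.7 250.3] [0.4459 0.0835 0.004 ] reach 0.454
pad_meter [314.9 179.4] [ 0.6506 -0.0949  0.004 ] reach 0.657
pad_large [372.1 243.1] [ 0.4666 -0.2592  0.004 ] reach 0.534
meter [189.6 248.3] [0.4504 0.253  0.07  ] reach 0.517
pipe1 [175.6 238.9] [0.4765 0.2995 0.03  ] reach 0.563
pipe2 [206.5 256.5] [0.4279 0.2117 0.03  ] reach 0.477
nut_s [249.6 190.9] [0.6136 0.0927 0.024 ] reach 0.621
nut_l [369.4 183.1] [ 0.6371 -0.2487  0.028 ] reach 0.684
wheel_rim [310.4 251.6] [ 0.4424 -0.0801  0.014 ] reach 0.45
wheel_hub [311.4 251.6] [ 0.4425 -0.08    0.046 ] reach 0.45
bar1 [315.9 160.1] [ 0.7071 -0.0982  0.004 ] reach 0.714
bar2 [314.1 198.4] [ 0.5953 -0.0924  0.004 ] reach 0.602
dome [427.4 255.9] [ 0.4295 -0.4161  0.02  ] reach 0.598
ns_c1 [249.2 183.8] [0.6339 0.0941 0.024 ] reach 0.641
ns_c2 [250.3 198.3] [0.5926 0.0906 0.024 ] reach 0.6
nl_c1 [358.9 183.1] [ 0.6369 -0.2184  0.028 ] reach 0.673
nl_c2 [379.9 182.9] [ 0.638  -0.2792  0.028 ] reach 0.696
[252.6 250.2] [40.2 40.5] [0.4461 0.0839 0.004 ]
```

```bash
python3 - <<'E'
import bench;print([k for k in dir(bench) if k[0]!='_']);print({k:getattr(bench,k) for k in dir(bench) if 'tip' in k.lower()})
from h import *
c=get_calibration("scene");im=cv2.imread("pics/scene0.png")
L=[(.4504,.253,.07),(.4765,.2995,.02),(.4279,.2117,.02),(.6408,.2601,.004),(.4459,.0837,.004),(.6506,-.0949,.004),(.4666,-.2592,.004),(.6136,.0927,.024),(.6371,-.2487,.028),(.4424,-.08,.046),(.4424,-.08,.014)]
p=proj(c,L)
b=cv2.resize(im[140:290,150:410],None,fx=3,fy=3,interpolation=2)
for u,v in p: cv2.drawMarker(b,(int((u-150)*3+1),int((v-140)*3+1)),(255,255,0),0,14,1)
cv2.imwrite("pics/ov.png",b)
# test port heights
t=get_calibration("top");d=np.load("pics/top0d.npy");T=t["world_from_camera"]
vv,uu=np.mgrid[170:256,56:142];r=rays(t,np.c_[uu.ravel(),vv.ravel()])*d[170:256,56:142].ravel()[:,None]
P=r@T[:3,:3].T+T[:3,3]
for a,b_ in((.03,.3),(.1,.3)):
    m=(P[:,2]>a)&(P[:,2]<b_);print(a,np.round(np.percentile(P[m],[1,50,99],axis=0),3))
print(go((.4504,.253,.2),np.radians(-29)))
E
```

```text
['MotionError', 'camera', 'get_calibration', 'get_obs', 'hand_in', 'tip_extent']
{'tip_extent': 0.014}
0.03 [[0.451 0.416 0.031]
 [0.548 0.547 0.052]
 [0.646 0.607 0.226]]
0.1 [[0.45  0.507 0.103]
 [0.535 0.552 0.2  ]
 [0.63  0.591 0.228]]
(array([-307. , -159. ,   44.7]), array([-1.000e-03, -1.000e-03, -1.487e+00]))
```

View pics/ov.png

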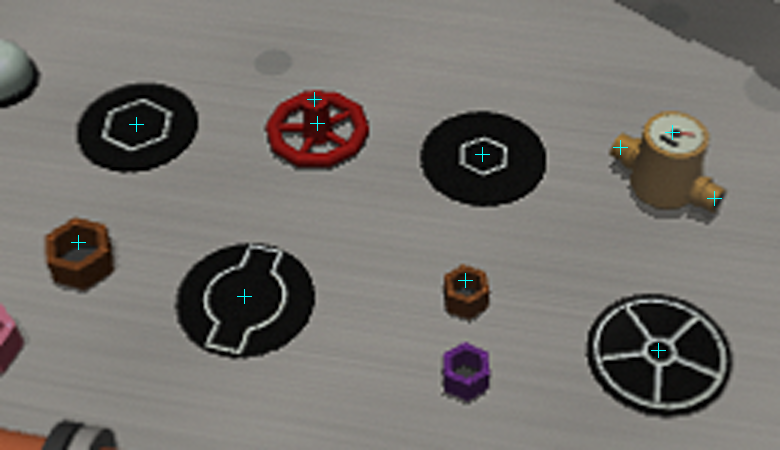

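The overlay matches at every point except the handwheel hub top, where the marker at (314,99) sits above the visible hub. I'll enlarge it and read its depth.

```bash
python3 - <<'E'
from h import *
im=cv2.imread("pics/scene0.png")
cv2.imwrite("pics/whz.png",cv2.resize(im[165:200,232:280],None,fx=14,fy=14,interpolation=cv2.INTER_CUBIC))
for n,(u0,v0,w,h) in(("scene",(238,168,36,30)),("top",(296,236,32,32))):
    t=get_calibration(n);d=np.load(f"pics/{n}0d.npy");T=t["world_from_camera"]
    vv,uu=np.mgrid[v0:v0+h,u0:u0+w];P=rays(t,np.c_[uu.ravel(),vv.ravel()])*d[v0:v0+h,u0:u0+w].ravel()[:,None]@np.eye(3)
    P=P@T[:3,:3].T+T[:3,3];
    hi=P[:,2]>.025;print(n,hi.sum(),np.round(P[hi].mean(0),4),P[hi][:,2].max(), np.c_[uu.ravel(),vv.ravel()][hi].mean(0))
    rim=(P[:,2]>.008)&(P[:,2]<.02);print("rim mid",np.round((P[rim].min(0)+P[rim].max(0))/2,4),np.ptp(P[rim],axis=0))
E
```

```text
scene 90 [ 0.4645 -0.0735  0.0582] 0.8135487904476324 [254.96666667 175.24444444]
rim mid [ 0.4464 -0.0805  0.014 ] [0.097838   0.09983412 0.01180356]
top 75 [ 0.4414 -0.0748  0.0989] 1.3781140426497152 [311.34666667 252.02666667]
rim mid [ 0.4428 -0.0835  0.0139] [0.08794298 0.08883168 0.01178284]
```

View pics/whz.png

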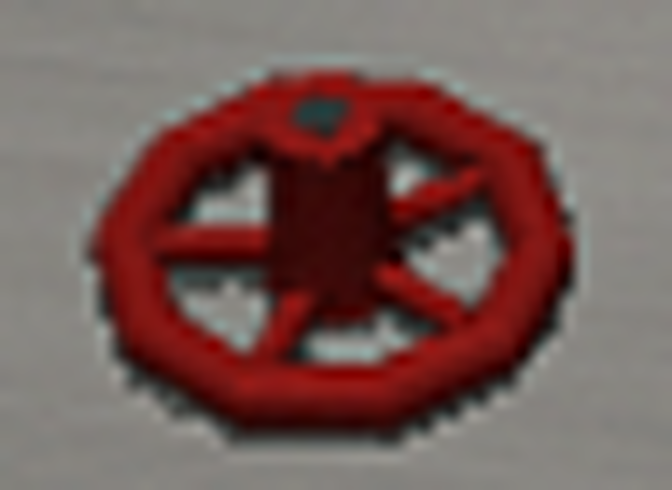

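The hub is there, with its top at crop (322,115), about (255,173) in the full picture, so the marker was right. Now I'll go above the meter.

```bash
python3 -m jog '[[[-75,-40,0],[0,0,-0.12],1],[[-100,-53,0],[0,0,-0.24],1],[[-125,-66,0],[0,0,-0.36],1],[[-150,-78,0],[0,0,-0.48],1],[[-175,-91,8],[0,0,-0.6],1],[[-200,-104,16],[0,0,-0.72],1],[[-225,-117,24],[0,0,-0.84],1],[[-250,-129,32],[0,0,-0.96],1],[[-270,-140,38],[0,0,-1.08],1],[[-290,-150,42],[0,0,-1.2],1],[[-300,-155,44],[0,0,-1.32],1],[[-307,-159,45],[0,0,-1.42],1],[[-307,-159,45],[0,0,-1.487],1],[[-307,-159,45],[0,0,-1.487],1],[[-307,-159,45],[0,0,-1.487],1]]'
python3 - <<'E'
from h import *
print(go((.4504,.253,.05),np.radians(-29)),get_obs()["q"])
c=get_calibration("wrist");p,d=camera("wrist");b=p[:,:,::-1].copy()
for u,v in proj(c,[(.4504,.253,.07),(.4765,.2995,.02),(.4279,.2117,.02)]): cv2.drawMarker(b,(int(u),int(v)),(255,255,0),0,14,1)
cv2.imwrite("pics/w1.png",b)
E
```

```text
time_s: 1.4
eef_pos: [0.4502, 0.2529, 0.1995]
eef_rot: [-0.001, -0.506, 0.862, -0.0]
wrist_force: [0.5, 0.4, 0.1]
opening: 0.996
(array([ -0.4,  -0.2, 149.5]), array([ 0.001, -0.002, -0.003])) [ 2.82178282e-01  9.81643065e-02  1.79717426e+00 -7.77711950e-04
  1.24783103e+00 -2.34998868e+00]
```

View pics/w1.png

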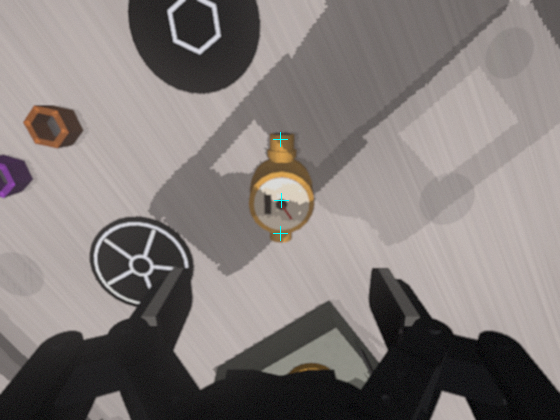

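The meter sits under the markers, with its dial centre at (282,202). I'll descend and grip it, then lift.

```bash
python3 -m jog '[[[0,0,30],[0,0,0],1],[[0,0,60],[0,0,0],1],[[0,0,90],[0,0,0],1],[[0,0,115],[0,0,0],1],[[0,0,135],[0,0,0],1],[[0,0,146],[0,0,0],1],[[0,0,151],[0,0,0],1],[[0,0,151],[0,0,0],1],[[0,0,151],[0,0,0],0.3],[[0,0,151],[0,0,0],0.3],[[0,0,151],[0,0,0],0],[[0,0,151],[0,0,0],0],[[0,0,151],[0,0,0],0],[[0,0,151],[0,0,0],0],[[0,0,151],[0,0,0],0],[[0,0,151],[0,0,0],0],[[0,0,151],[0,0,0],0],[[0,0,151],[0,0,0],0]]'
python3 -m jog '[[[0,0,-5],[0,0,0],0],[[0,0,-20],[0,0,0],0],[[0,0,-40],[0,0,0],0],[[0,0,-65],[0,0,0],0],[[0,0,-90],[0,0,0],0],[[0,0,-110],[0,0,0],0],[[0,0,-120],[0,0,0],0],[[0,0,-120],[0,0,0],0]]'
python3 - <<'E'
from h import *
print(go((.6506,-.0949,.175),np.radians(87)),get_obs()["q"])
p,d=camera("wrist");cv2.imwrite("pics/w2.png",p[:,:,::-1])
E
```

```text
time_s: 2.95
eef_pos: [0.4506, 0.2537, 0.0503]
eef_rot: [0.0, -0.506, 0.862, -0.0]
wrist_force: [-3.6, 1.6, 6.3]
opening: 0.656
time_s: 3.62
eef_pos: [0.4518, 0.254, 0.1728]
eef_rot: [0.002, -0.506, 0.862, -0.001]
wrist_force: [0.4, 0.6, -8.2]
opening: 0.655
(array([ 207.8, -343.7,   -1.6]), array([-1.000e-03,  5.000e-03,  1.114e+00])) [ 2.83001518e-01  1.30452903e-01  1.82012486e+00 -1.16319793e-04
  1.18583699e+00 -2.34953603e+00]
```

View pics/w2.png

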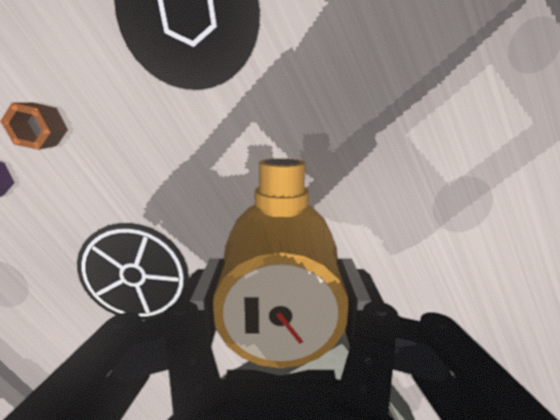

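The meter is held square: dial at (280,315), pipe end pointing straight up the image. I'll carry it over its pad.

```bash
python3 -m jog '[[[8,-13,0],[0,0,0.04],0],[[24,-40,0],[0,0,0.13],0],[[45,-74,0],[0,0,0.24],0],[[66,-109,0],[0,0,0.35],0],[[87,-144,0],[0,0,0.46],0],[[108,-179,0],[0,0,0.57],0],[[129,-214,0],[0,0,0.68],0],[[150,-248,0],[0,0,0.79],0],[[168,-278,0],[0,0,0.89],0],[[183,-303,0],[0,0,0.98],0],[[195,-323,0],[0,0,1.05],0],[[203,-336,0],[0,0,1.09],0],[[207,-342,0],[0,0,1.114],0],[[208,-344,0],[0,0,1.114],0],[[208,-344,20],[0,0,1.114],0],[[208,-344,45],[0,0,1.114],0],[[208,-344,70],[0,0,1.114],0],[[208,-344,80],[0,0,1.114],0],[[208,-344,80],[0,0,1.114],0],[[208,-344,80],[0,0,1.114],0]]'
python3 - <<'E'
from h import *
print(go((.6506,-.0949,.055),np.radians(87)))
c=get_calibration("wrist");p,d=camera("wrist");b=p[:,:,::-1].copy()
for u,v in proj(c,[(.7071,-.0982,.004),(.6506,-.0949,.004),(.5953,-.0924,.004)]): cv2.drawMarker(b,(int(u),int(v)),(255,255,0),0,14,1)
cv2.imwrite("pics/w3.png",b)
E
```

```text
time_s: 5.33
eef_pos: [0.6492, -0.0945, 0.0906]
eef_rot: [0.0, 0.025, 1.0, 0.001]
wrist_force: [0.8, -0.2, -6.5]
opening: 0.653
(array([-1.4, -0.4, 35.6]), array([0.001, 0.   , 0.001]))
```

View pics/w3.png

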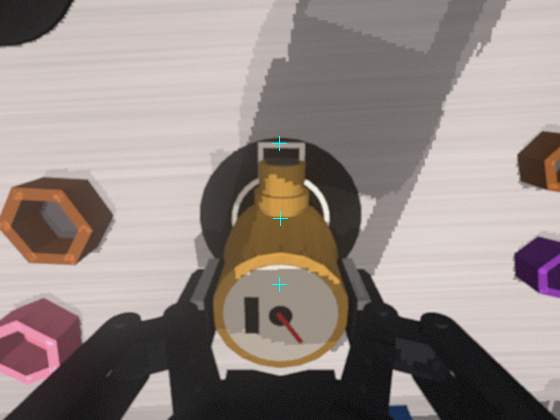

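The bar's end at (280,143) lines up with the pipe end and the markers. I'll lower the meter, release it and rise.

```bash
python3 -m jog '[[[-1,0,12],[0,0,0],0],[[-1,0,23],[0,0,0],0],[[-1,0,31],[0,0,0],0],[[-1,0,35],[0,0,0],0],[[-1,0,36],[0,0,0],0],[[-1,0,36],[0,0,0],0],[[-1,0,36],[0,0,0],0]]'
python3 -m jog '[[[0,0,0],[0,0,0],0.75],[[0,0,0],[0,0,0],0.85],[[0,0,0],[0,0,0],1],[[0,0,0],[0,0,0],1],[[0,0,0],[0,0,0],1],[[0,0,0],[0,0,0],1],[[0,0,-10],[0,0,0],1],[[0,0,-35],[0,0,0],1],[[0,0,-70],[0,0,0],1],[[0,0,-105],[0,0,0],1],[[0,0,-130],[0,0,0],1],[[0,0,-130],[0,0,0],1]]'
python3 - <<'E'
from h import *
print(go((.6136,.0927,.15),np.radians(94.8)))
print(go((.6371,-.2487,.15),np.radians(61)))
p,d=camera("wrist");cv2.imwrite("pics/w4.png",p[:,:,::-1])
E
```

```text
time_s: 5.97
eef_pos: [0.6518, -0.0952, 0.0563]
eef_rot: [0.002, 0.026, 1.0, 0.0]
wrist_force: [0.0, -0.7, -7.0]
opening: 0.654
time_s: 6.97
eef_pos: [0.6551, -0.0964, 0.195]
eef_rot: [0.008, 0.026, 1.0, -0.002]
wrist_force: [0.6, -1.0, 1.4]
opening: 1.0
(array([ 51.8, 186.9,  43.6]), array([-0.004,  0.015, -0.135]))
(array([  10.9, -152.9,   45.3]), array([0.001, 0.016, 0.455]))
```

View pics/w4.png

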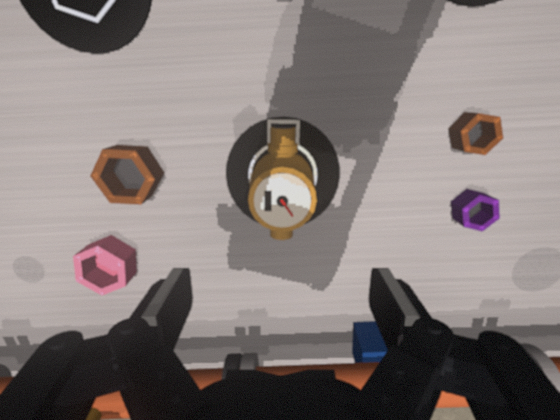

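The meter stands upright on its pad, dial at (283,200). Now the large nut.

```bash
python3 -m jog '[[[1,-15,0],[0,0,0.06],1],[[3,-40,0],[0,0,0.15],1],[[6,-75,0],[0,0,0.25],1],[[8,-110,10],[0,0,0.35],1],[[10,-140,25],[0,0,0.42],1],[[11,-153,40],[0,0.016,0.455],1],[[11,-153,45],[0,0.016,0.455],1],[[11,-153,45],[0,0.016,0.455],1],[[11,-153,45],[0,0.016,0.455],1]]'
python3 - <<'E'
from h import *
print(go((.6371,-.2487,.014),np.radians(61)))
c=get_calibration("wrist");p,d=camera("wrist");b=p[:,:,::-1].copy()
for u,v in proj(c,[(.6371,-.2487,.028)]): cv2.drawMarker(b,(int(u),int(v)),(255,255,0),0,14,1)
cv2.imwrite("pics/w5.png",b)
E
```

```text
time_s: 7.77
eef_pos: [0.6352, -0.2472, 0.1461]
eef_rot: [-0.003, 0.25, 0.968, 0.001]
wrist_force: [-0.1, 0.7, 1.0]
opening: 1.004
(array([ -3.2,  -0.4, 132. ]), array([ 0.001, -0.006,  0.001]))
```

View pics/w5.png

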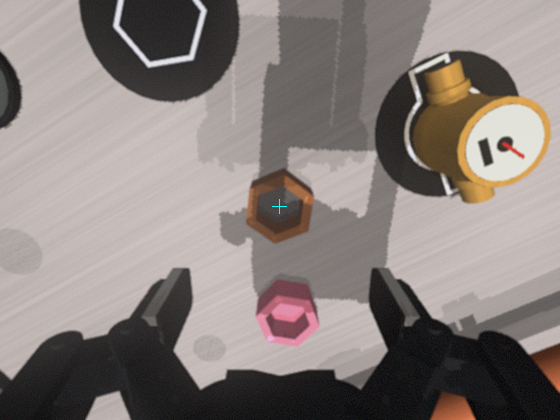

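The large nut is centred at (280,206). I'll descend to TCP z of about 0.017 and grip it.

```bash
python3 -m jog '[[[-1,0,25],[0,0,0],1],[[-2,0,55],[0,0,0],1],[[-3,0,85],[0,-0.006,0],1],[[-3,0,108],[0,-0.006,0],1],[[-3,0,122],[0,-0.006,0],1],[[-3,0,128],[0,-0.006,0],1],[[-3,0,129],[0,-0.006,0],1],[[-3,0,129],[0,-0.006,0],1],[[-3,0,129],[0,-0.006,0],0.8],[[-3,0,129],[0,-0.006,0],0.7],[[-3,0,129],[0,-0.006,0],0.5],[[-3,0,129],[0,-0.006,0],0],[[-3,0,129],[0,-0.006,0],0],[[-3,0,129],[0,-0.006,0],0],[[-3,0,129],[0,-0.006,0],0],[[-3,0,129],[0,-0.006,0],0],[[-3,0,129],[0,-0.006,0],0]]'
python3 -m jog '[[[0,0,-5],[0,0,0],0],[[0,0,-20],[0,0,0],0],[[0,0,-40],[0,0,0],0],[[0,0,-65],[0,0,0],0],[[0,0,-90],[0,0,0],0],[[0,0,-100],[0,0,0],0],[[0,0,-100],[0,0,0],0],[[0,0,-100],[0,0,0],0]]'
python3 - <<'E'
from h import *
print(go((.4664,-.2592,.1),np.radians(30)))
p,d=camera("wrist");cv2.imwrite("pics/w6.png",p[:,:,::-1])
E
```

```text
time_s: 9.23
eef_pos: [0.6394, -0.2492, 0.0207]
eef_rot: [0.003, 0.25, 0.968, -0.001]
wrist_force: [-1.4, 0.2, 6.0]
opening: 0.635
time_s: 9.9
eef_pos: [0.639, -0.2491, 0.1214]
eef_rot: [0.003, 0.25, 0.968, -0.001]
wrist_force: [0.9, 0.1, -1.6]
opening: 0.632
(array([146.4, -92.3,  20.3]), array([0.002, 0.007, 0.543]))
```

View pics/w6.png

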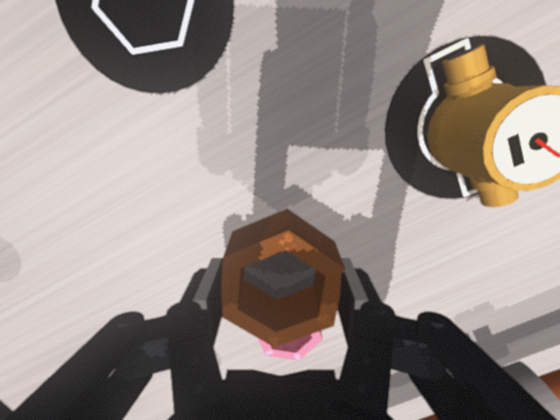

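Held: the nut shows at (282,275), and opening 0.632 is 54 mm. I'll carry it to its pad and turn it to match the outline.

```bash
python3 -m jog '[[[8,-5,0],[0,0,0.03],0],[[22,-14,0],[0,0,0.08],0],[[45,-28,0],[0,0,0.15],0],[[70,-44,0],[0,0,0.22],0],[[95,-60,0],[0,0,0.29],0],[[118,-75,0],[0,0,0.35],0],[[135,-85,0],[0,0,0.39],0],[[144,-91,5],[0,0,0.407],0],[[146,-92,20],[0,0,0.407],0],[[146,-92,35],[0,0,0.407],0],[[146,-92,40],[0,0,0.407],0],[[146,-92,40],[0,0,0.407],0],[[146,-92,40],[0,0,0.407],0]]'
python3 - <<'E'
from h import *
print(go((.4664,-.2592,.0257),np.radians(38)))
c=get_calibration("wrist");p,d=camera("wrist");b=p[:,:,::-1].copy()
for u,v in proj(c,[(.4666,-.2592,.004)]): cv2.drawMarker(b,(int(u),int(v)),(255,255,0),0,14,1)
cv2.imwrite("pics/w7.png",b)
E
```

```text
time_s: 11.03
eef_pos: [0.4656, -0.2581, 0.0782]
eef_rot: [0.001, 0.44, 0.898, 0.0]
wrist_force: [0.3, 0.4, -1.9]
opening: 0.634
(array([-1.3, -0.1, 52.5]), array([ 0.001,  0.001, -0.004]))
```

View pics/w7.png

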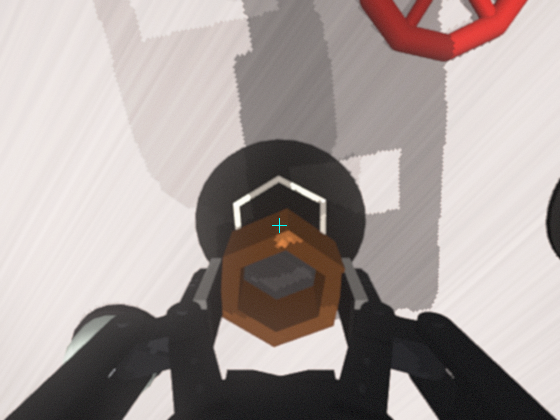

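Outline and nut are aligned, with the hexagon's corner at (280,180) in line with the nut's corner. The dome at (110,330) stays about 80 mm clear of the finger. I'll lower and release.

```bash
python3 -m jog '[[[-1,0,15],[0,0,0],0],[[-1,0,30],[0,0,0],0],[[-1,0,42],[0,0,0],0],[[-1,0,49],[0,0,0],0],[[-1,0,52],[0,0,0],0],[[-1,0,52.5],[0,0,0],0],[[-1,0,52.5],[0,0,0],0],[[-1,0,52.5],[0,0,0],0]]'
python3 -m jog '[[[0,0,0],[0,0,0],0.7],[[0,0,0],[0,0,0],0.8],[[0,0,0],[0,0,0],0.95],[[0,0,0],[0,0,0],0.95],[[0,0,0],[0,0,0],0.95],[[0,0,-5],[0,0,0],0.95],[[0,0,-20],[0,0,0],0.95],[[0,0,-50],[0,0,0],0.95],[[0,0,-85],[0,0,0],0.95],[[0,0,-115],[0,0,0],0.95],[[0,0,-125],[0,0,0],0.95],[[0,0,-125],[0,0,0],0.95]]'
python3 - <<'E'
from h import *
print(go((.4425,-.081,.15),np.radians(38)))
p,d=camera("wrist");cv2.imwrite("pics/w8.png",p[:,:,::-1])
E
```

```text
time_s: 11.75
eef_pos: [0.4674, -0.2597, 0.0271]
eef_rot: [0.002, 0.44, 0.898, -0.0]
wrist_force: [-0.1, -0.7, -2.1]
opening: 0.631
time_s: 12.75
eef_pos: [0.4687, -0.261, 0.1559]
eef_rot: [0.006, 0.44, 0.898, -0.001]
wrist_force: [-0.1, -0.5, -0.2]
opening: 0.952
(array([158.3,  89.6,   4.4]), array([ 0.003,  0.011, -0.003]))
```

View pics/w8.png

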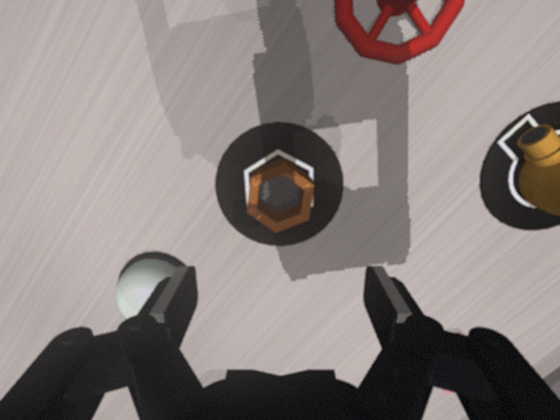

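The large nut lies inside its outline at (280,195), and the dome is undisturbed at (155,290). Now the handwheel.

```bash
python3 -m jog '[[[12,7,0],[0,0,0],0.9],[[40,22,0],[0,0,0],0.8],[[72,41,0],[0,0,0],0.8],[[105,60,0],[0,0,0],0.8],[[135,77,2],[0,0.01,0],0.8],[[152,87,4],[0,0.011,0],0.8],[[158,90,4],[0,0.011,0],0.8],[[158,90,4],[0,0.011,0],0.8],[[158,90,4],[0,0.011,0],0.8]]'
python3 - <<'E'
from h import *
print(go((.4425,-.081,.032),np.radians(38)))
c=get_calibration("wrist");p,d=camera("wrist");b=p[:,:,::-1].copy()
for u,v in proj(c,[(.4425,-.081,.046)]): cv2.drawMarker(b,(int(u),int(v)),(255,255,0),0,14,1)
cv2.imwrite("pics/w9.png",b)
E
```

```text
time_s: 13.55
eef_pos: [0.4413, -0.0797, 0.1475]
eef_rot: [-0.002, 0.439, 0.898, 0.002]
wrist_force: [0.1, 0.5, 0.8]
opening: 0.8
(array([ -2.3,  -0. , 115.5]), array([ 0.002, -0.005, -0.002]))
```

View pics/w9.png

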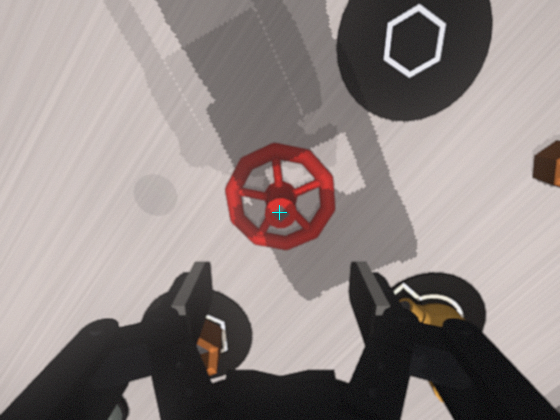

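The marker (279,211) is on the hub top. I'll descend and grip.

```bash
python3 -m jog '[[[-1,0,25],[0,0,0],0.8],[[-2,0,50],[0,0,0],0.8],[[-2,0,75],[0,-0.005,0],0.8],[[-2,0,95],[0,-0.005,0],0.8],[[-2,0,108],[0,-0.005,0],0.7],[[-2,0,113],[0,-0.005,0],0.6],[[-2,0,114],[0,-0.005,0],0.5],[[-2,0,114],[0,-0.005,0],0.4],[[-2,0,114],[0,-0.005,0],0.3],[[-2,0,114],[0,-0.005,0],0],[[-2,0,114],[0,-0.005,0],0],[[-2,0,114],[0,-0.005,0],0],[[-2,0,114],[0,-0.005,0],0],[[-2,0,114],[0,-0.005,0],0],[[-2,0,114],[0,-0.005,0],0]]'
python3 -m jog '[[[0,0,-5],[0,0,0],0],[[0,0,-20],[0,0,0],0],[[0,0,-40],[0,0,0],0],[[0,0,-65],[0,0,0],0],[[0,0,-90],[0,0,0],0],[[0,0,-105],[0,0,0],0],[[0,0,-110],[0,0,0],0],[[0,0,-110],[0,0,0],0]]'
python3 - <<'E'
from h import *
print(go((.6408,.2601,.14),np.radians(45)),get_obs()["q"])
p,d=camera("wrist");cv2.imwrite("pics/w10.png",p[:,:,::-1])
E
```

```text
time_s: 14.85
eef_pos: [0.4437, -0.0823, 0.035]
eef_rot: [0.002, 0.44, 0.898, 0.0]
wrist_force: [-2.8, -2.5, 7.2]
opening: 0.275
time_s: 15.52
eef_pos: [0.4438, -0.0821, 0.146]
eef_rot: [0.003, 0.44, 0.898, 0.0]
wrist_force: [0.3, -0.3, -4.6]
opening: 0.275
(array([149.5, 365.5,   6.6]), array([ 0.003,  0.006, -0.125])) [-4.47684755e-01  1.70396510e-02  2.00337659e+00  1.02957428e-03
  1.11479129e+00 -1.10847373e+00]
```

View pics/w10.png

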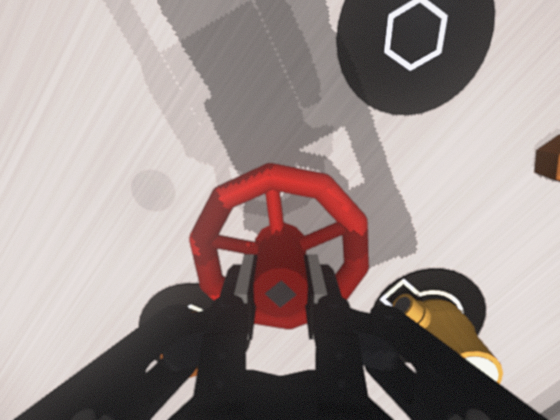

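The wheel is held level by the hub, hub top at (280,290). I'll carry it to its pad.

```bash
python3 -m jog '[[[4,10,0],[0,0,-0.01],0],[[12,30,0],[0,0,-0.02],0],[[25,60,0],[0,0,-0.03],0],[[38,94,0],[0,0,-0.04],0],[[52,128,0],[0,0,-0.05],0],[[66,162,0],[0,0,-0.06],0],[[80,196,0],[0,0,-0.07],0],[[94,230,0],[0,0,-0.08],0],[[108,264,0],[0,0,-0.09],0],[[121,296,0],[0,0,-0.1],0],[[132,323,0],[0,0,-0.11],0],[[141,344,0],[0,0,-0.12],0],[[147,358,0],[0,0,-0.125],0],[[149.5,365,5],[0,0.005,-0.125],0],[[149.5,365.5,20],[0,0.005,-0.125],0],[[149.5,365.5,40],[0,0.005,-0.125],0],[[149.5,365.5,60],[0,0.005,-0.125],0],[[149.5,365.5,65],[0,0.005,-0.125],0],[[149.5,365.5,65],[0,0.005,-0.125],0]]'
python3 - <<'E'
from h import *
print(go((.6408,.2601,.04),np.radians(45)))
c=get_calibration("wrist");p,d=camera("wrist");b=p[:,:,::-1].copy()
for u,v in proj(c,[(.6408,.2601,.004)]): cv2.drawMarker(b,(int(u),int(v)),(255,255,0),0,14,1)
cv2.imwrite("pics/w11.png",b)
E
```

```text
time_s: 17.15
eef_pos: [0.6371, 0.2588, 0.0755]
eef_rot: [-0.004, 0.383, 0.924, -0.001]
wrist_force: [-0.0, -0.2, -4.3]
opening: 0.271
(array([-1.9,  3.7, 35.5]), array([-0.005, -0.006, -0.001]))
```

View pics/w11.png

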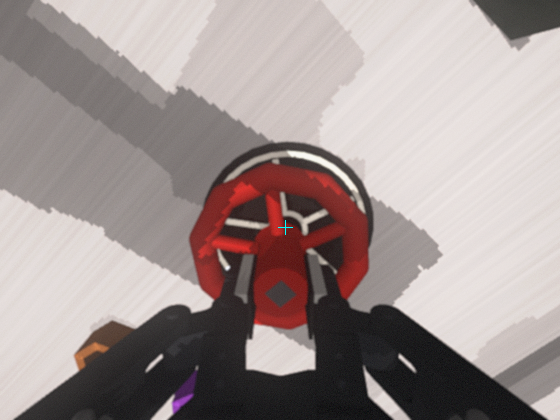

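The pad spans x 205 to 373 in the picture, so its centre is near (288,228), about 2 mm right of the marker. I'll add that to the correction, then lower and release.

```bash
python3 -m jog '[[[-1,3,8],[0,0,0],0],[[-2,5,18],[0,-0.006,0],0],[[-2,5,27],[0,-0.006,0],0],[[-2,5,33],[0,-0.006,0],0],[[-2,5,35],[0,-0.006,0],0],[[-2,5,35.5],[0,-0.006,0],0],[[-2,5,35.5],[0,-0.006,0],0],[[-2,5,35.5],[0,-0.006,0],0]]'
python3 - <<'E'
from h import *
print(go((.6408,.2601,.04),np.radians(45)))
E
```

```text
time_s: 17.87
eef_pos: [0.6439, 0.2615, 0.0429]
eef_rot: [0.001, 0.383, 0.924, -0.001]
wrist_force: [-0.2, 0.2, -3.5]
opening: 0.272
(array([ 1.2, -3.2,  2.9]), array([-0.001,  0.003, -0.001]))
```

```bash
python3 -m jog '[[[0,-1.5,1],[0,0,0],0],[[0,-1.5,3],[0,0,0],0],[[0,-1.5,3],[0,0,0],0],[[0,-1.5,3],[0,0,0],0]]'
python3 -m jog '[[[0,0,0],[0,0,0],0.4],[[0,0,0],[0,0,0],0.6],[[0,0,0],[0,0,0],0.8],[[0,0,0],[0,0,0],0.8],[[0,0,0],[0,0,0],0.8],[[0,0,-10],[0,0,0],0.8],[[0,0,-30],[0,0,0],0.8],[[0,0,-60],[0,0,0],0.8],[[0,0,-90],[0,0,0],0.8],[[0,0,-115],[0,0,0],0.8],[[0,0,-120],[0,0,0],0.8],[[0,0,-120],[0,0,0],0.8]]'
python3 - <<'E'
from h import *
print(go((.6136,.0927,.15),np.radians(94.8)))
p,d=camera("wrist");cv2.imwrite("pics/w12.png",p[:,:,::-1])
E
```

```text
time_s: 18.2
eef_pos: [0.6428, 0.2604, 0.0399]
eef_rot: [0.001, 0.383, 0.924, -0.001]
wrist_force: [0.4, -0.1, -4.3]
opening: 0.27
time_s: 19.2
eef_pos: [0.6444, 0.2612, 0.1639]
eef_rot: [0.004, 0.383, 0.924, 0.001]
wrist_force: [0.7, 0.4, 0.1]
opening: 0.799
(array([ -97.4, -140.9,   13.8]), array([ 0.002,  0.008, -0.87 ]))
```

View pics/w12.png

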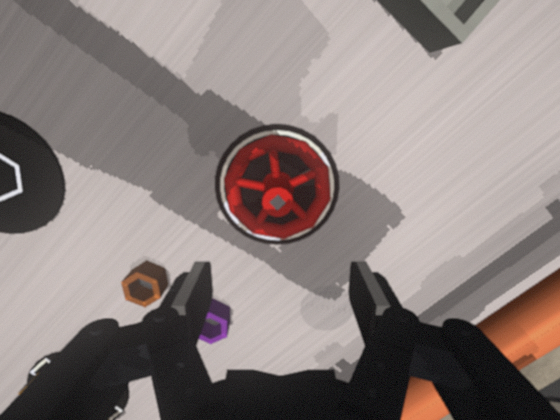

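The handwheel is centred on its pad, hub at (278,202), with the ring outline even all round. Now the small nut.

```bash
python3 -m jog '[[[-8,-12,0],[0,0,-0.08],0.8],[[-24,-35,0],[0,0,-0.2],0.8],[[-43,-62,0],[0,0,-0.32],0.8],[[-62,-90,0],[0,0,-0.44],0.8],[[-78,-113,5],[0,0,-0.56],0.8],[[-90,-130,10],[0,0,-0.68],0.8],[[-96,-139,14],[0,0,-0.78],0.8],[[-97,-141,14],[0.002,0.008,-0.85],0.8],[[-97,-141,14],[0.002,0.008,-0.87],0.8],[[-97,-141,14],[0.002,0.008,-0.87],0.8],[[-97,-141,14],[0.002,0.008,-0.87],0.8]]'
python3 - <<'E'
from h import *
print(go((.6136,.0927,.017),np.radians(94.8)))
c=get_calibration("wrist");p,d=camera("wrist");b=p[:,:,::-1].copy()
for u,v in proj(c,[(.6136,.0927,.024)]): cv2.drawMarker(b,(int(u),int(v)),(255,255,0),0,14,1)
cv2.imwrite("pics/w13.png",b)
E
```

```text
time_s: 20.17
eef_pos: [0.6114, 0.093, 0.1465]
eef_rot: [-0.003, -0.041, 0.999, -0.0]
wrist_force: [-0.0, 0.4, 0.5]
opening: 0.8
(array([ -2.9,  -0.4, 129.4]), array([-0.   , -0.006, -0.002]))
```

View pics/w13.png

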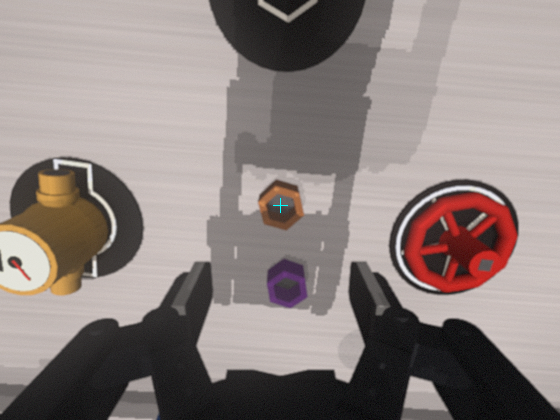

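The bronze small nut is under the marker (280,205). I'll descend and grip.

```bash
python3 -m jog '[[[-1,0,25],[0,0,0],0.8],[[-2,0,55],[0,0,0],0.8],[[-3,0,85],[0,-0.006,0],0.8],[[-3,0,108],[0,-0.006,0],0.8],[[-3,0,121],[0,-0.006,0],0.8],[[-3,0,126],[0,-0.006,0],0.8],[[-3,0,127],[0,-0.006,0],0.7],[[-3,0,127],[0,-0.006,0],0.6],[[-3,0,127],[0,-0.006,0],0.5],[[-3,0,127],[0,-0.006,0],0.3],[[-3,0,127],[0,-0.006,0],0],[[-3,0,127],[0,-0.006,0],0],[[-3,0,127],[0,-0.006,0],0],[[-3,0,127],[0,-0.006,0],0],[[-3,0,127],[0,-0.006,0],0]]'
python3 -m jog '[[[0,0,-5],[0,0,0],0],[[0,0,-20],[0,0,0],0],[[0,0,-40],[0,0,0],0],[[0,0,-60],[0,0,0],0],[[0,0,-75],[0,0,0],0],[[0,0,-80],[0,0,0],0],[[0,0,-80],[0,0,0],0]]'
python3 - <<'E'
from h import *
print(go((.446,.0837,.1),np.radians(92)))
p,d=camera("wrist");cv2.imwrite("pics/w14.png",p[:,:,::-1])
E
```

```text
time_s: 21.47
eef_pos: [0.6156, 0.0934, 0.0221]
eef_rot: [0.002, -0.041, 0.999, -0.0]
wrist_force: [-0.3, 0.3, 6.0]
opening: 0.428
time_s: 22.05
eef_pos: [0.6166, 0.0933, 0.1045]
eef_rot: [0.004, -0.041, 0.999, -0.0]
wrist_force: [1.1, 0.1, -1.9]
opening: 0.431
(array([170.9,   4.5,   3. ]), array([-0.001,  0.009,  0.047]))
```

View pics/w14.png

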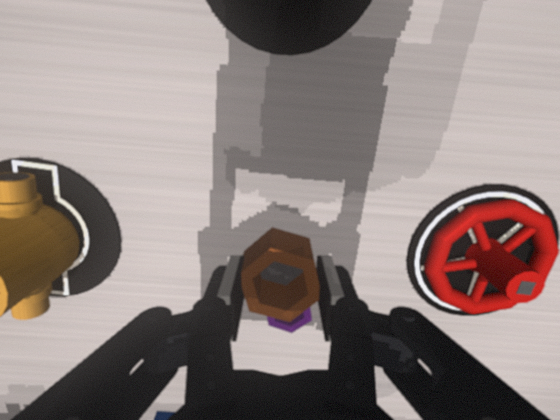

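Held at 36 mm opening, with the nut at (280,280). I'll carry it to its pad.

```bash
python3 -m jog '[[[8,0,0],[0,0,0],0],[[25,0,0],[0,0,0],0],[[50,1,0],[0,0,0],0],[[78,2,0],[0,0,0],0],[[106,3,0],[0,0,0],0],[[132,4,0],[0,0,0],0],[[152,4,5],[0,0.005,0],0],[[165,4.5,15],[0,0.009,0],0],[[170,4.5,25],[0,0.009,0],0],[[171,4.5,30],[0,0.009,0],0],[[171,4.5,30],[0,0.009,0],0],[[171,4.5,30],[0,0.009,0],0]]'
python3 - <<'E'
from h import *
print(go((.446,.0837,.027),np.radians(94)))
c=get_calibration("wrist");p,d=camera("wrist");b=p[:,:,::-1].copy()
for u,v in proj(c,[(.446,.0837,.004)]): cv2.drawMarker(b,(int(u),int(v)),(255,255,0),0,14,1)
cv2.imwrite("pics/w15.png",b)
E
```

```text
time_s: 23.1
eef_pos: [0.4448, 0.0837, 0.0714]
eef_rot: [-0.002, -0.041, 0.999, -0.0]
wrist_force: [1.1, 0.3, -1.2]
opening: 0.431
(array([-1.4, -0.1, 44.4]), array([-0.001, -0.004,  0.012]))
```

View pics/w15.png

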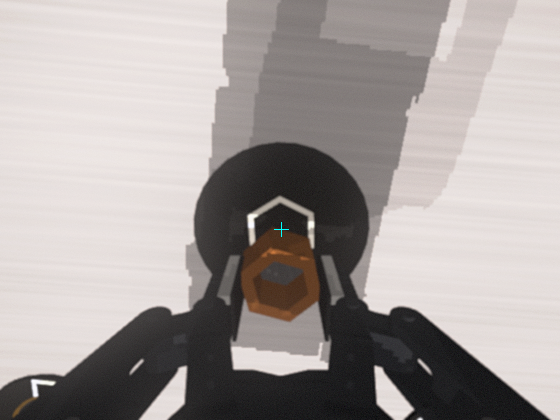

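The outline is aligned under the nut, its corner at (280,198) and the marker at (281,229). I'll lower and release.

```bash
python3 -m jog '[[[-1,0,12],[0,0,0],0],[[-1,0,25],[0,0,0],0],[[-1,0,36],[0,0,0],0],[[-1,0,42],[0,0,0],0],[[-1,0,44],[0,0,0],0],[[-1,0,44.5],[0,0,0],0],[[-1,0,44.5],[0,0,0],0],[[-1,0,44.5],[0,0,0],0]]'
python3 -m jog '[[[0,0,0.5],[0,0,0],0.5],[[0,0,0.5],[0,0,0],0.6],[[0,0,0.5],[0,0,0],0.75],[[0,0,0.5],[0,0,0],0.8],[[0,0,0],[0,0,0],0.8],[[0,0,-10],[0,0,0],0.8],[[0,0,-30],[0,0,0],0.8],[[0,0,-60],[0,0,0],0.8],[[0,0,-95],[0,0,0],0.8],[[0,0,-130],[0,0,0],0.8],[[0,0,-160],[0,0,0],0.8],[[0,0,-175],[0,0,0],0.8],[[0,0,-175],[0,0,0],0.8]]'
python3 - <<'E'
from h import *
for n in("wrist","scene","top"):
    p,d=camera(n);cv2.imwrite(f"pics/{n}F.png",p[:,:,::-1]);np.save(f"pics/{n}F.npy",d)
im=cv2.imread("pics/topF.png");cv2.imwrite("pics/topFz.png",cv2.resize(im[130:290,160:450],None,fx=2.7,fy=2.7,interpolation=2))
im=cv2.imread("pics/sceneF.png");cv2.imwrite("pics/sceneFz.png",cv2.resize(im[140:290,130:410],None,fx=2.8,fy=2.8,interpolation=2))
E
```

```text
time_s: 23.82
eef_pos: [0.447, 0.0837, 0.028]
eef_rot: [-0.001, -0.041, 0.999, -0.001]
wrist_force: [1.3, -0.7, -1.1]
opening: 0.428
time_s: 24.9
eef_pos: [0.4498, 0.0838, 0.2081]
eef_rot: [0.004, -0.041, 0.999, -0.001]
wrist_force: [1.7, -0.4, 0.2]
opening: 0.8
```

View pics/topFz.png

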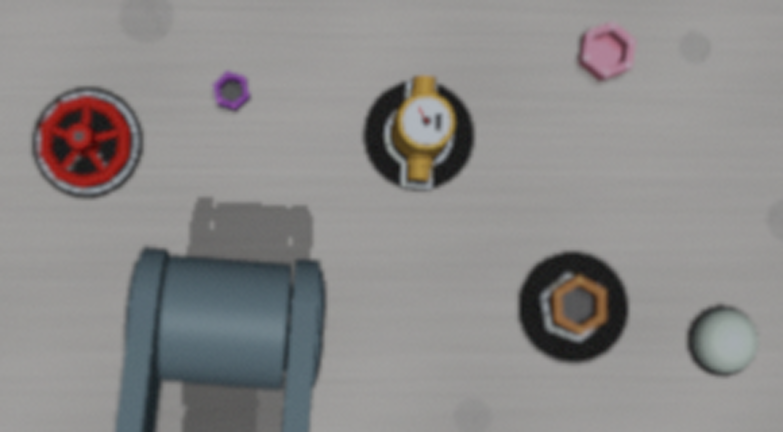

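View pics/sceneFz.png

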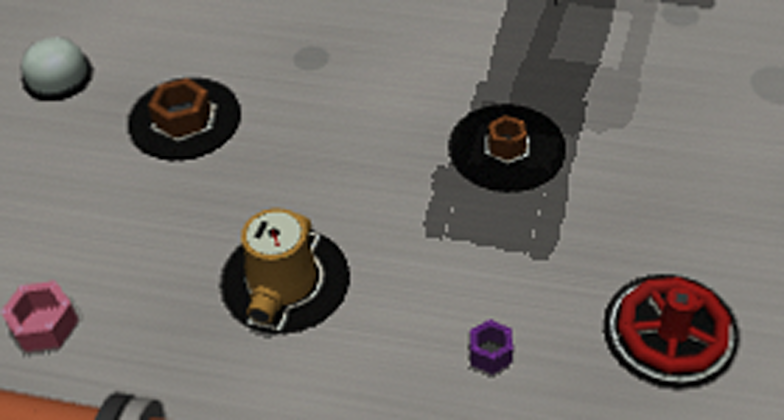

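View pics/wristF.png

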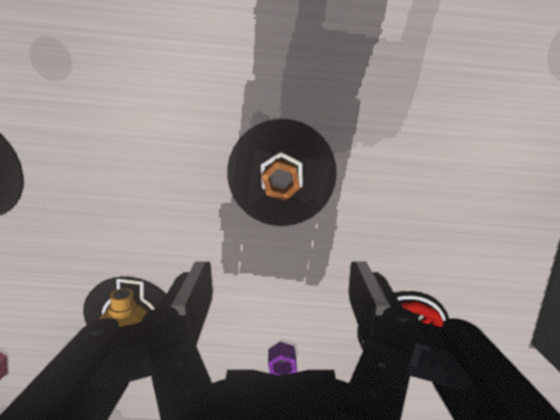

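All four parts stand on their pads. In the top crop the large nut at (580,305) looks slightly right of its pad centre, so I'll measure the offsets with parallax removed.

```bash
python3 - <<'E'
from h import *
c=get_calibration("top");A=lambda u,v:((u+.5)/2.7-.5+160,(v+.5)/2.7-.5+130)
P=lambda u,v,z:at_z(c,[A(u,v)],z)[0][:2]
r=lambda a,b:print(np.round((a-b)*1000,1),round(np.linalg.norm(a-b)*1000,1))
r(P(580,305,.032),P(573.5,306.5,.004)); r(P(426,121,.074),P(419,134.5,.004))
r(P(86,142,.018),P(87.5,142,.004)); r(P(81,135,.05),P(87.5,142,.004))
d=P(425,78,.034)-P(419,180,.034);print(np.degrees(np.arctan2(d[1],d[0])))
w=get_calibration("wrist");a=at_z(w,[(282.5,182)],.028)[0][:2];b=at_z(w,[(282,172)],.004)[0][:2];r(a,b)
s=get_calibration("scene");S=lambda u,v,z:at_z(s,[((u+.5)/2.8-.5+130,(v+.5)/2.8-.5+140)],z)[0][:2]
print("scene");r(S(180,99,.032),S(185,118.5,.004));r(S(276,233,.074),S(285,280.5,.004));r(S(507,126,.028),S(507,147.5,.004));r(S(675,326,.018),S(671,330,.004))
r(P(724,341,.02),at_z(c,[(427.4,255.9)],.02)[0][:2])
E
```

```text
[ 1.1 -0.8] 1.4
[ 3.4 -0.4] 3.4
[-2.  -0.7] 2.1
[ 0.7 -0.5] 0.8
-3.7408979589182683
[4.8 0.8] 4.9
scene
[-0.7 -0.4] 0.8
[-0.4 -0.1] 0.4
[-7.  -2.1] 7.3
[4.9 1.5] 5.1
[-0.2 -1.3] 1.3
```

The small nut's two views disagree (+5 mm in one, -7 mm in the other), so I'll take a closer crop of both.

```bash
python3 - <<'E'
from h import *
im=cv2.imread("pics/sceneF.png")[170:212,285:337];a=cv2.resize(im,None,fx=8,fy=8,interpolation=2)
im=cv2.imread("pics/wristF.png")[115:230,225:340];b=cv2.resize(im,(336,336),interpolation=2)
cv2.imwrite("pics/sn.png",np.hstack([a,b]))
w=get_calibration("wrist");s=get_calibration("scene")
# predicted if nut at commanded spot, bottom/top circle centres
print(proj(s,[(.446,.0837,.004),(.446,.0837,.028)]),proj(w,[(.446,.0837,.004),(.446,.0837,.028)]))
E
```

```text
[[310.63031348 191.26490716]
 [310.99970565 185.42631548]] [[280.7924381  179.82918108]
 [280.81185976 185.60737403]]
```

View pics/sn.png

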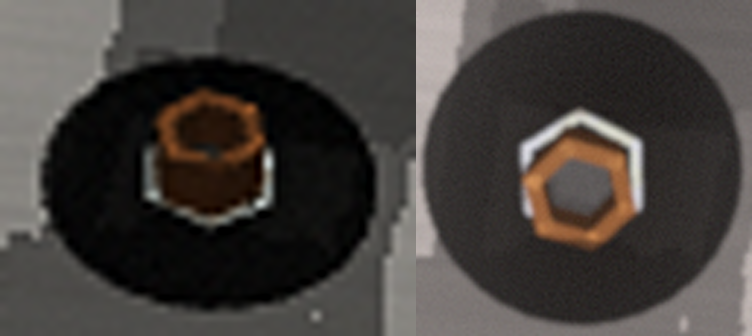

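```bash
python3 -m jog '[[[0,-15,0],[0,0,0],0.8],[[0,-45,0],[0,0,0],0.8],[[0,-80,0],[0,0,0],0.8],[[0,-115,0],[0,0,0],0.8],[[0,-145,0],[0,0,0],0.8],[[0,-165,0],[0,0,0],0.8],[[0,-170,0],[0,0,0],0.8],[[0,-170,0],[0,0,0],0.8],[[0,-170,0],[0,0,0],0.8],[[0,-170,0],[0,0,0],0.8]]'
python3 - <<'E'
from h import *
p,d=camera("top");cv2.imwrite("pics/topG.png",cv2.resize(p[225:278,215:290,::-1],None,fx=10,fy=10,interpolation=2))
E
```

```text
time_s: 25.88
eef_pos: [0.46, -0.0842, 0.202]
eef_rot: [-0.002, -0.042, 0.999, 0.0]
wrist_force: [0.4, 0.1, 1.5]
opening: 0.797
```

View pics/topG.png

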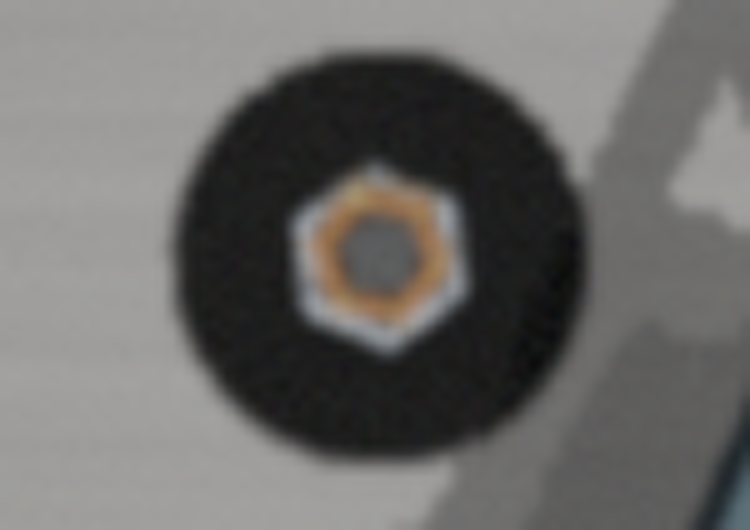

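The clear top view shows the small nut at (380,250) and its pad centre at (381,257). That is at most about 2 mm off, well inside 12 mm, so I'll hand in.

```bash
python3 -c "
from bench import *
print(get_obs()['dq'].round(3),hand_in())"
```

```text
the job is handed in; nothing more can be done
[ 0.004 -0.003 -0.004 -0.002 -0.    -0.004] None
```

I set the meter, large nut, handwheel and small nut on the pads with their own outlines, let go of all of them, and handed in at about 26 s. The hand-in reports no verdict.

| Part | Offset from pad centre | Source |
|---|---|---|
| Large nut | about 1 mm | top and scene cameras agree |
| Meter | 0.4–3 mm | scene and top cameras |
| Handwheel | 1–2 mm (top), 5 mm (scene) | cameras differ by a few mm |
| Small nut | about 2 mm | unobstructed top view |

- **Meter angle:** its pipe ends are within about 1° of the bar, and it stands upright.
- **Small nut disagreement:** the wrist and scene pictures first put it about 5 mm and 7 mm off, in opposite directions. I moved the arm aside for a clear top view, which gave the figure above.
- **Left alone:** the dome measured within 1.3 mm of its start, and I saw no contact with it or the test port. The pink and purple look-alikes were not moved.
- **Robot at hand-in:** the arm was stopped about 0.2 m above the bench with the gripper open and nothing in it.

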